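# Bare the index plunger and hold it drawn

### The arm

A 7-joint arm with a two-finger parallel gripper is mounted at the origin on the work surface. World frame = base frame: x ahead of the robot, y to its left, z up, the work surface at z = 0. Lengths are in m, angles in rad, forces in N, time in s.
With the tool pointing down it reaches from about 0.35 to 0.9 m from the base axis. Payload 8.1 kg.
Tool frame: the origin (TCP) lies at the very end of the fingers, on their centre line; the grasp point (between the pads) lies 19 mm behind it; z points along the fingers, y is the line along which they close (so a half turn about z gives the same grasp; the last joint's range is limited). The gripper opens to 92 mm and grips with 3 to 60 N. Pads are 19 mm wide; open, the fingers measure 130 mm over their backs; the gripper's body (75 mm by 190 mm) begins 47 mm behind the grasp point.
Start: joints at [-1.402, 0.434, 0.025, 1.573, -0.012, 1.134, -0.075], TCP at [0.168, 0.602, 0.227] pointing down, gripper open.
Joint ranges: [-2.62, 2.62], [-0.44, 2.09], [-1.27, 1.32], [0.08, 2.57], [-1.32, 4.46], [0.12, 2], [-2.74, 2.74]. Speed limits (rad/s): [2.22, 2.22, 3.01, 3.01, 3.14, 3.14, 3.14].

### API

Orientations are given as a rotation vector (axis times angle).
In Python, from cell import arm gives the robot as it stands.
- The arm moves only by the shell command python3 -m pendant 'ROWS' [FORCE]. ROWS is a JSON object of lists of equal length, an entry for each row: "slide": the shift along the tool's x, y, z in units of 0.3 m (1.0 is 0.3 m), a list of three; "dr": the turn, a rotation vector about the tool's x, y, z in units of 0.12 rad (1.0 is 0.12 rad), a list of three; "claw": the opening, from 0 (shut) to 1 (fully open). In form: {"slide": [[tx, ty, tz], ...], "dr": [[ax, ay, az], ...], "claw": [claw, ...]}. A call has 1 to 10 rows; each row shifts and turns the commanded pose from where the row before left it, along the tool's axes as they then stand; what a row does not reach is not made up. A row lasts 1/10 s, in which the tool goes at most 50 mm and 8.59 degrees, less where a joint would pass 70% of its speed; a pose out of reach is approached as far as the arm can. A call with a number of a shift or a turn outside -1 to 1 is refused whole. A call with a gripper value outside its range is refused whole. The fingers move at their own pace and stop on an object; FORCE is the grip in N (left out, the last holds). Time passes only in rows, so rows that do not move let the fingers close. It gives the time, the measured TCP pose, the force, the opening and the grip force at its end, in the units of the state.
- arm.observe(): the state, without advancing time (a new reading comes with each control period).
- arm.get_image(name): name is "scene" or "top"; returns the picture (420x560x3 uint8, red, green, blue); there is no depth.
- arm.calibration(name): a dict with "K" (3x3 intrinsics, pixels), "xyz" and "orientation" of the camera in the world. Camera axes: x right, y up, looking along -z (the intrinsics and any distortion apply to the point x, -y, -z); pixel columns grow to the right and rows downward; lengths in m; the calibration is good to about 2 mm. A picture is of the moment at which its call begins. calibration takes no time and is no camera call.
- arm.sign_off(): hands the job in; it is judged then, once.
The state is a dict: "clock": time; "joints": joint angles; "dq": joint speeds; "joint_efforts": joint torques, N m; "position": TCP position; "ee_rot": TCP orientation; "force": force on the tool from outside, world axes, zero at the start; "ft_torque": the same for the moment, N m; "width": opening from 0.0 (shut) to 1.0 (fully open); "gripper_force": force on a finger pad.
Only numpy, scipy, OpenCV 4.12 (cv2) and the standard library are available. Lean on these libraries where they do the work, as an engineer would, in place of code of your own. Each camera call takes 0.05 s, during which the arm holds its last target. There are 200 camera calls.

### The job

Lift the bent metal guard off the index plunger on the black sample station, without dropping it, and leave it hanging astride the horizontal bar of the rail stand, one leg on each side of the bar. Then grip the plunger's knob, pull it straight up against its spring to the end of its travel, and finish still holding it there, so that its pin stays clear of its seat hole and the sample table can be turned. Leave the weight, the brush, the paper roll and the cardboard core where they are.

Things in the scene. Friction and masses are not known exactly. Their poses are not given: they have to be found in the camera images.
- station: Fixed black sample station, 200 (x) x 220 (y) mm, flat deck 110 mm above the bench. Origin: centre of underside, z up. Sample table: radius 50 mm, centred at its x = +40 mm, under 7 mm proud of the deck. Plunger axis vertical at its x = -60, y = 0. Left or right of the robot's centre line, the rail stand on the other side; both turned at most 0.5 rad from the world axes.
- knob (a point): Centre of the plunger's steel knob: upright cylinder, diameter 26 mm, 20 mm high. Seated, this point is 32 mm above the deck (knob from 22 to 42 mm above it). Below it a 13 mm stem enters a fixed barrel, 23 mm in diameter and 10 mm high. At the start the guard stands over it. Rises with the plunger.
- plunger (a joint): How far the plunger is drawn, in m: 0 = seated, its pin 12 mm deep in the seat hole below; grows straight up to a hard stop at 0.020. A spring pushes it back down: about 5 N at the start of the pull, 10 N at the stop. It snaps back when released.
- guard: Loose guard of bent aluminium, 0.1 kg: a tunnel (upside-down U), open at both ends, 60 mm long (its x), 44 mm wide outside (its y), 54 mm high, walls 4 mm; inside 36 mm wide, 50 mm high. Stands on the deck over the plunger, its x within 0.2 rad of the station's x. Origin: midway between the legs' lower edges, z up. The legs' outer faces (44 mm apart) can be gripped from above.
- roof (a point): Middle of the underside of the guard's roof, 50 mm above the guard's origin; this is what rests on the bar.
- rail: Fixed rail stand: grey base plate 90 (x) x 270 (y) x 12 mm with two posts, 16 mm thick, at its y = -125 and +125 mm, carrying a round horizontal steel bar along its y, 14 mm in diameter, its axis 140 mm above the bench. Origin: centre of the underside.
- bar (a point): Middle of the bar, on its axis, 140 mm above the bench; its y runs along the bar, z up. The bar is free for 117 mm on either side of this point.
- weight: Bystander: brass weight, 38 mm in diameter, 55 mm high, standing on the bench; origin at the centre of its underside.
- brush: Bystander: small cleaning brush lying on the bench; origin on its underside.
- roll: Bystander: white paper roll, 100 mm in diameter, 100 mm high, standing upright; origin at the centre of its underside.
- core: Bystander: cardboard roll core (tube), 48 mm in diameter, 100 mm high, standing upright; origin at the centre of its underside.
Mind the look-alikes: they are no part of the job. Of the things like the guard, leave any that is green, purple or turquoise; of the rest the larger one is meant.

How it is judged:
By the outcome, as a careful person would: the job done as asked, in the order asked, and still so for the second after the job is handed in, while the arm keeps its last pose, push and grip.
It also fails if it takes over 51 s, if anything falls off the work surface, if the arm or the gripper's body presses on something with over 40 N, if the wrist force passes 120 N, or if a joint passes its speed limit or range.

## Working session

There is one attempt and no reset: what is moved stays moved. The work goes in short steps, Python scripts to look and compute and a shell command to move; the robot and the scene stay as the last step left them, time stands still between calls to the robot, and variables do not carry over. Pictures are saved under pics/ and viewed, at most 10 in all, crops included, and the job is handed in when it is done.

```bash
mkdir -p pics
python3 - <<'E'
from cell import arm
import cv2
for n in("scene","top"):
    cv2.imwrite(f"pics/{n}0.png",arm.get_image(n)[:,:,::-1]); print(n,arm.calibration(n))
print(arm.observe())
E
```

```text
scene {'K': array([[476.01643035,   0.        , 265.3888101 ],
       [  0.        , 476.01643035, 205.9509774 ],
       [  0.        ,   0.        ,   1.        ]]), 'xyz': array([0.96868802, 0.53003769, 1.32114105]), 'orientation': array([0.26350376, 0.65580894, 2.31363437])}
top {'K': array([[458.58566865,   0.        , 282.24212266],
       [  0.        , 458.58566865, 213.37072846],
       [  0.        ,   0.        ,   1.        ]]), 'xyz': array([2.16030182e-01, 4.35152303e-04, 1.40846172e+00]), 'orientation': array([ 0.16489874, -0.17011984, -1.61763474])}
{'clock': 0.1, 'joints': array([-1.40160346,  0.43513264,  0.02500708,  1.57400458, -0.01158817,
        1.13403161, -0.07507696]), 'dq': array([ 0.00036752, -0.00200866,  0.00186429, -0.00121108,  0.00072525,
       -0.00049028,  0.00088137]), 'joint_efforts': array([ 3.61546518e-03, -6.69128036e+01,  9.88149494e-01, -3.15144253e+01,
       -6.05321000e-02,  3.74392793e-02,  2.48143283e-05]), 'position': array([0.16773552, 0.60158462, 0.22603729]), 'ee_rot': array([-4.25724461e-01, -3.11257235e+00,  2.24753566e-03]), 'force': array([-0.93312889,  0.04424587, -0.68707635]), 'ft_torque': array([0.0055037 , 0.0083732 , 0.01769199]), 'gripper_force': 0.0, 'width': 0.9994091781595763}
```

View pics/scene0.png

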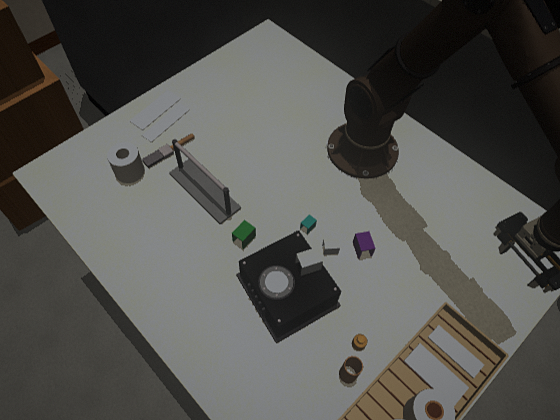

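View pics/top0.png

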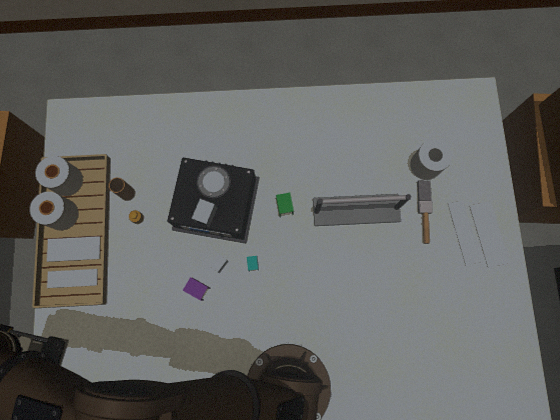

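The scene view shows the station at about (290,285), with the light guard on it at (312,260). The rail is at (205,180). Green, purple and turquoise look-alikes lie nearby. The top view shows the guard roof at (203,211), the table at (213,182) and the bar from (317,202) to (408,198). I'll zoom in on both.

Run:
```python
import cv2,numpy as np
t=cv2.imread("pics/top0.png");s=cv2.imread("pics/scene0.png")
def c(im,x,y,w,h,k): return np.clip(cv2.resize(im[y:y+h,x:x+w],None,fx=k,fy=k,interpolation=cv2.INTER_CUBIC).astype(float)*1.5,0,255).astype('uint8')
a=c(t,160,150,100,100,4);b=c(s,230,220,130,130,400/130)
d=c(t,305,180,114,57,3.5);e=c(s,165,132,80,95,2.1)
o=np.zeros((600,800,3),'uint8');o[:400,:400]=a;o[:400,400:800]=b[:400,:400]
o[400:400+d.shape[0],:d.shape[1]]=d[:200,:400];o[400:400+e.shape[0],400:400+e.shape[1]]=e[:200]
cv2.imwrite("pics/crop1.png",o)
```

```text
(no output)
```

View pics/crop1.png

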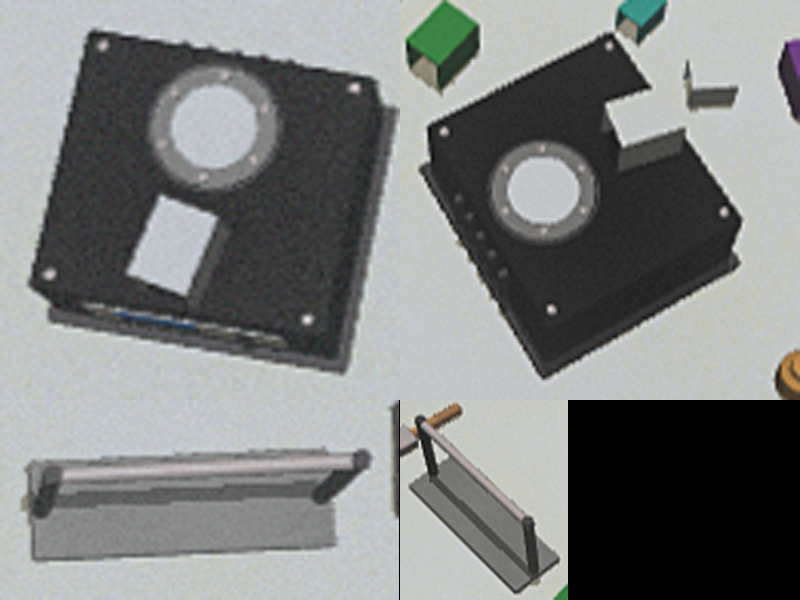

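```bash
cat > g.py <<'E'
from cell import arm
import numpy as np
from scipy.spatial.transform import Rotation as R
C={n:arm.calibration(n) for n in("scene","top")}
def ray(n,u,v,z):
    c=C[n];d=np.linalg.inv(c["K"])@[u,v,1]; d=R.from_rotvec(c["orientation"]).apply(d*[1,-1,-1])
    o=c["xyz"]; return (o+d*(z-o[2])/d[2])[:2]
def proj(n,p):
    c=C[n];q=R.from_rotvec(c["orientation"]).inv().apply(np.array(p)-c["xyz"])*[1,-1,-1]; q=c["K"]@q; return q[:2]/q[2]
E
python3 - <<'E'
from g import *
T=lambda p:(160+p[0]/4-.4,150+p[1]/4-.4)
S=lambda p:(230+(p[0]-400)*.325-.33,220+p[1]*.325-.33)
T2=lambda p:(305+p[0]/3.5-.36,180+(p[1]-400)/3.5-.36)
S2=lambda p:(165+(p[0]-400)/2.1-.26,132+(p[1]-400)/2.1-.26)
np.set_printoptions(precision=4,suppress=True)
def go(name,tp,sp,z,f=T,g=S):
    a=np.array([ray("top",*f(p),z) for p in tp]);b=np.array([ray("scene",*g(p),z) for p in sp])
    print(name,"\n",a,a.mean(0),"\n",b,b.mean(0));return a,b
# order: far-left, far-right, near-left, near-right
for P in go("screws",[(102,45),(354,88),(50,273),(307,320)],[(551,309),(444,131),(724,212),(608,45)],.11):
    y=(P[0]+P[2]-P[1]-P[3]);x=P[0]+P[1]-P[2]-P[3];print("yaw",np.arctan2(x[1],x[0]),np.arctan2(-y[0],y[1]),np.linalg.norm(x)/2,np.linalg.norm(y)/2)
go("table",[(214,126)],[(543,190)],.117)
for P in go("roof fl fr nl nr",[(160,196),(219,214),(128,272),(186,297)],[(618,148),(607,100),(686,128),(652,88)],.164):
    y=(P[0]+P[2]-P[1]-P[3]);x=P[0]+P[1]-P[2]-P[3];print("yaw",np.arctan2(x[1],x[0]),np.arctan2(-y[0],y[1]),np.linalg.norm(x)/2,np.linalg.norm(y)/2)
for P in go("bar l r",[(60,471),(360,460)],[(530,521),(425,422)],.14,T2,S2):
    d=P[0]-P[1];print("yaw",np.arctan2(-d[0],d[1]),np.linalg.norm(d))
E
```

```text
screws 
 [[0.6699 0.2683]
 [0.6265 0.0826]
 [0.4989 0.3074]
 [0.4544 0.1229]] [0.5624 0.1953] 
 [[0.6676 0.2653]
 [0.6237 0.0803]
 [0.496  0.3064]
 [0.4524 0.1194]] [0.5599 0.1928]
yaw -0.22731121301747295 -0.23304197256666573 0.1760471201602023 0.19020832957379058
yaw -0.2299188501520411 -0.23112856345436036 0.176038647449126 0.19102598600164736
table 
 [[0.6008 0.1856]] [0.6008 0.1856] 
 [[0.5999 0.1848]] [0.5999 0.1848]
roof fl fr nl nr 
 [[0.538  0.2176]
 [0.5228 0.1767]
 [0.4849 0.2406]
 [0.4651 0.2008]] [0.5027 0.2089] 
 [[0.5404 0.2145]
 [0.5149 0.1757]
 [0.4839 0.2415]
 [0.4776 0.1945]] [0.5042 0.2065]
yaw -0.4016550667339433 -0.40857044160361217 0.06018940020686575 0.043988643279734514
yaw -0.45439702015697947 -0.35621678030404713 0.05218602652026177 0.04574271022190443
bar l r 
 [[ 0.5216 -0.1256]
 [ 0.5176 -0.3701]] [ 0.5196 -0.2478] 
 [[ 0.5112 -0.1213]
 [ 0.5098 -0.3663]] [ 0.5105 -0.2438]
yaw -0.016122948603778747 0.24453210581612364
yaw -0.005735909052993994 0.24498555750966788
```

```bash
cat >> g.py <<'E'
def need(x,y,z,yang):
    """tool-down target, tool y at world angle yang: units of slide in the CURRENT tool frame, dr z"""
    s=arm.observe();M=R.from_rotvec(s["ee_rot"]).as_matrix();p=s["position"]
    a=np.arctan2(M[1,1],M[0,1]); d=(yang-a+np.pi/2)%np.pi-np.pi/2
    tgt=np.column_stack([[np.sin(yang),-np.cos(yang),0],[np.cos(yang),np.sin(yang),0],[0,0,-1]])
    tgt[:,0]*=-1 if np.linalg.det(tgt)<0 else 1
    if tgt[:,1]@M[:,1]<0: tgt[:,:2]*=-1
    rv=R.from_matrix(M.T@tgt).as_rotvec()
    print("t",s["clock"],"pos",p.round(4),"yang",round(a,4),"F",s["force"].round(1),"w",round(s["width"]*92,1),"gf",round(s["gripper_force"],1))
    print(" slide units",(M.T@(np.array([x,y,z])-p)/.3).round(3)," dr units",(rv/.12).round(2))
    print(" slide AFTER turn",(tgt.T@(np.array([x,y,z])-p)/.3).round(3))
E
python3 - <<'E'
from g import *
import cv2
for n in("top","scene"):
    g=cv2.cvtColor(cv2.imread(f"pics/{n}0.png"),cv2.COLOR_BGR2GRAY).astype(np.float32)
    pts=[]
    for y in np.arange(-.34,-.14,.02):
        xs=np.arange(.47,.56,.0005)
        uv=np.array([proj(n,[x,y,.14]) for x in xs],np.float32)
        v=cv2.remap(g,uv[:,:1],uv[:,1:],cv2.INTER_LINEAR)[:,0]
        if abs(y+.24)<.001 or abs(y+.22)<.001: print(n,y,v[::6].astype(int))
    # x grid from .47 step .003
need(.503,.208,.25,1.166)
E
```

```text
top -0.23999999999999994 [ 91  92  93  92  93  95  94  76  65  63  63  87  93  79  83 104 128 116
  88  92  94 131 133 131 132 131 133 131 131 130 132]
top -0.21999999999999992 [ 93  92  91  93  91  93  92  85  65  64  63  75  92  84  85 106 123 119
  93  86 101 122 131 130 130 132 131 132 133 130 131]
scene -0.23999999999999994 [133 133 132 132 132 132 132 133 132 132 134 133 116 103 112 111  94  65
  65  79  80  80  80  79  79  80  80  80  80  80  69]
scene -0.21999999999999992 [132 132 133 134 133 132 132 133 133 132 134 134 118  97 110 112  97  67
  68  80  81  81  79  80  81  80  79  81  82  82  73]
t 0.1 pos [0.1677 0.6016 0.226 ] yang 1.2989 F [-0.9  0.  -0.7] w 91.9 gf 0.0
 slide units [-1.429 -0.964 -0.078]  dr units [-0.01  0.    1.11]
 slide AFTER turn [-1.544 -0.766 -0.08 ]
```

```bash
python3 -m pendant '{"slide":[[0,0,-0.08],[-0.08,-0.04,0],[-0.1,-0.05,0],[-0.1,-0.05,0],[-0.1,-0.05,0],[-0.1,-0.05,0],[-0.1,-0.05,0],[-0.1,-0.05,0],[-0.1,-0.05,0],[-0.1,-0.05,0]],"dr":[[0,0,0.56],[0,0,0.55],[0,0,0],[0,0,0],[0,0,0],[0,0,0],[0,0,0],[0,0,0],[0,0,0],[0,0,0]],"claw":[1,1,1,1,1,1,1,1,1,1]}' 20
python3 -c "
from g import *
need(.503,.208,.25,1.166)"
```

```text
clock: 1.1
position: [0.3603, 0.3766, 0.2505]
ee_rot: [-0.632, -3.077, 0.001]
force: [0.7, 0.8, -0.3]
width: 1.002
gripper_force: 0.0
t 1.1 pos [0.3603 0.3766 0.2505] yang 1.1658 F [ 0.7  0.8 -0.3] w 92.2 gf 0.0
 slide units [-0.659 -0.329  0.002]  dr units [-0. -0. -0.]
 slide AFTER turn [-0.658 -0.329  0.002]
```

```bash
python3 -m pendant '{"slide":[[-0.11,-0.055,0],[-0.11,-0.055,0],[-0.11,-0.055,0],[-0.11,-0.055,0],[-0.11,-0.055,0],[-0.11,-0.055,0],[0,0,0.08],[0,0,0.1],[0,0,0.1],[0,0,0]],"dr":[[0,0,0],[0,0,0],[0,0,0],[0,0,0],[0,0,0],[0,0,0],[0,0,0],[0,0,0],[0,0,0],[0,0,0]],"claw":[1,1,1,1,1,1,1,1,1,1]}' 20
python3 -c "
from g import *
import cv2
need(.503,.208,.127,1.166)
a,b=arm.get_image('scene'),arm.get_image('top')
f=lambda im,x,y:cv2.convertScaleAbs(cv2.resize(im[y:y+130,x:x+130,::-1],(400,400),interpolation=2),alpha=1.5)
cv2.imwrite('pics/h.png',np.hstack([f(b,145,130),f(a,230,190)]))"
```

```text
clock: 2.1
position: [0.5001, 0.2077, 0.1632]
ee_rot: [-0.631, -3.072, 0.007]
force: [-0.3, 0.3, 0.1]
width: 1.001
gripper_force: 0.0
t 2.1 pos [0.5001 0.2077 0.1632] yang 1.1657 F [-0.3  0.3  0.1] w 92.1 gf 0.0
 slide units [-0.009  0.005  0.12 ]  dr units [-0.05 -0.04 -0.  ]
 slide AFTER turn [-0.009  0.005  0.121]
```

View pics/h.png

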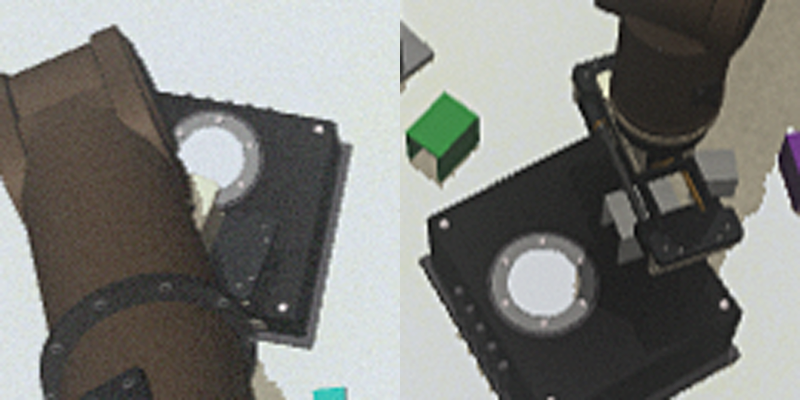

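The scene crop shows the gripper above the guard, which is visible at about (625,225) between the fingers. I'll go down and close.

```bash
python3 -m pendant '{"slide":[[-0.009,0.005,0.06],[0,0,0.04],[0,0,0.02],[0,0,0],[0,0,0],[0,0,0],[0,0,0],[0,0,0],[0,0,0],[0,0,0]],"dr":[[-0.05,-0.04,0],[0,0,0],[0,0,0],[0,0,0],[0,0,0],[0,0,0],[0,0,0],[0,0,0],[0,0,0],[0,0,0]],"claw":[1,1,1,0.6,0.4,0.3,0.3,0.3,0.3,0.3]}' 25
python3 -c "
from g import *
need(.503,.208,.127,1.166)"
```

```text
clock: 3.2
position: [0.5059, 0.2091, 0.1308]
ee_rot: [0.631, 3.072, 0.008]
force: [-0.7, -1.0, 1.4]
width: 0.482
gripper_force: 25.0
t 3.2 pos [0.5059 0.2091 0.1308] yang 1.1656 F [-0.7 -1.   1.4] w 44.3 gf 25.0
 slide units [ 0.007 -0.007  0.013]  dr units [ 0.05  0.04 -0.  ]
 slide AFTER turn [ 0.007 -0.007  0.013]
```

```bash
python3 -m pendant '{"slide":[[0,0,-0.02],[0,0,-0.05],[0,0,-0.06],[0,0,-0.06],[0,0,-0.06],[0,0,-0.06],[0,0,-0.05],[0,0,-0.03],[0,0,0],[0,0,0]],"dr":[[0,0,0],[0,0,0],[0,0,0],[0,0,0],[0,0,0],[0,0,0],[0,0,0],[0,0,0],[0,0,0],[0,0,0]],"claw":[0.3,0.3,0.3,0.3,0.3,0.3,0.3,0.3,0.3,0.3]}'
python3 -c "
from g import *
need(.5145,-.246,.245,-.01)"
```

```text
clock: 4.2
position: [0.5048, 0.2088, 0.2473]
ee_rot: [0.631, 3.072, 0.007]
force: [0.0, 0.1, -1.3]
width: 0.474
gripper_force: 25.0
t 4.2 pos [0.5048 0.2088 0.2473] yang 1.1658 F [ 0.   0.1 -1.3] w 43.6 gf 25.0
 slide units [-0.627 -1.381  0.003]  dr units [0.06 0.   9.8 ]
 slide AFTER turn [-1.516  0.047  0.008]
```

```bash
python3 -m pendant '{"slide":[[0,0,0],[0,0,0],[0,0,0],[0,0,0],[0,0,0],[0,0,0],[0,0,0],[0,0,0],[0,0,0],[0,0,0]],"dr":[[0,0,0.6],[0,0,1],[0,0,1],[0,0,1],[0,0,1],[0,0,1],[0,0,1],[0,0,1],[0,0,1],[0,0,1]],"claw":[0.3,0.3,0.3,0.3,0.3,0.3,0.3,0.3,0.3,0.3]}'
python3 -c "
from g import *
need(.5145,-.246,.245,-.01)"
```

```text
clock: 5.2
position: [0.5045, 0.2086, 0.2466]
ee_rot: [2.21, 2.23, 0.009]
force: [0.3, -0.0, -1.5]
width: 0.479
gripper_force: 24.9
t 5.2 pos [0.5045 0.2086 0.2466] yang 0.0088 F [ 0.3 -0.  -1.5] w 44.1 gf 24.9
 slide units [-1.516  0.02   0.002]  dr units [ 0.04 -0.02  0.16]
 slide AFTER turn [-1.515  0.048  0.005]
```

```bash
python3 -m pendant '{"slide":[[-0.05,0,0],[-0.08,0.005,0],[-0.1,0.005,0],[-0.1,0.005,0],[-0.1,0.005,0],[-0.1,0.005,0],[-0.1,0.005,0],[-0.1,0.005,0],[-0.1,0.005,0],[-0.1,0.005,0]],"dr":[[0,0,0.2],[0,0,0],[0,0,0],[0,0,0],[0,0,0],[0,0,0],[0,0,0],[0,0,0],[0,0,0],[0,0,0]],"claw":[0.3,0.3,0.3,0.3,0.3,0.3,0.3,0.3,0.3,0.3]}'
python3 -c "
from g import *
need(.5145,-.246,.245,-.01)"
```

```text
clock: 6.2
position: [0.5151, -0.0727, 0.2463]
ee_rot: [2.229, 2.211, 0.01]
force: [-0.1, -0.2, 0.1]
width: 0.479
gripper_force: 25.0
t 6.2 pos [ 0.5151 -0.0727  0.2463] yang -0.0082 F [-0.1 -0.2  0.1] w 44.0 gf 25.0
 slide units [-0.578  0.003  0.002]  dr units [ 0.05 -0.03  0.01]
 slide AFTER turn [-0.578  0.004  0.004]
```

```bash
python3 -m pendant '{"slide":[[-0.1,0,0],[-0.1,0,0],[-0.1,0,0],[-0.1,0,0],[-0.1,0,0],[-0.05,0,0],[-0.025,0,0],[0,0,0],[0,0,0],[0,0,0]],"dr":[[0.05,-0.03,0],[0,0,0],[0,0,0],[0,0,0],[0,0,0],[0,0,0],[0,0,0],[0,0,0],[0,0,0],[0,0,0]],"claw":[0.3,0.3,0.3,0.3,0.3,0.3,0.3,0.3,0.3,0.3]}'
python3 -c "
from g import *
import cv2
need(.5145,-.246,.155,-.01)
a,b=arm.get_image('scene'),arm.get_image('top')
f=lambda im,x,y:cv2.convertScaleAbs(cv2.resize(im[y:y+110,x:x+110,::-1],(400,400),interpolation=2),alpha=1.6)
cv2.imwrite('pics/r.png',np.hstack([f(b,305,150),f(a,155,110)]))
print(proj('scene',[.5145,-.246,.14]))"
```

```text
clock: 7.2
position: [0.5145, -0.2415, 0.2465]
ee_rot: [-2.23, -2.212, -0.002]
force: [0.3, -0.4, -0.8]
width: 0.479
gripper_force: 25.0
t 7.2 pos [ 0.5145 -0.2415  0.2465] yang -0.0082 F [ 0.3 -0.4 -0.8] w 44.0 gf 25.0
 slide units [-0.015  0.     0.305]  dr units [ 0.   -0.01  0.02]
 slide AFTER turn [-0.015  0.     0.305]
[199.38285932 165.30986286]
```

View pics/r.png

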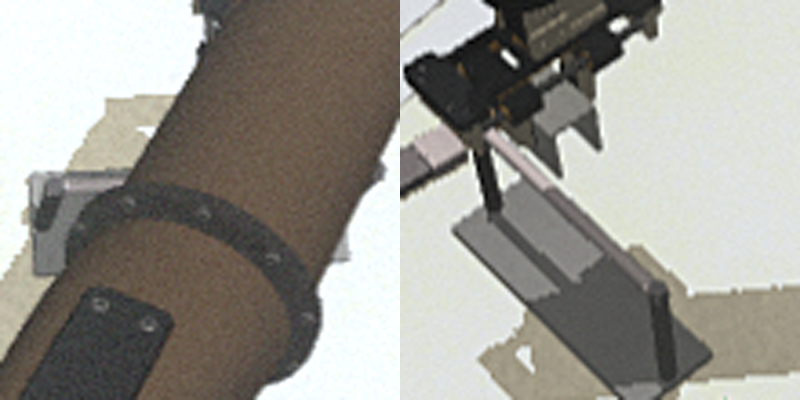

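The scene crop shows the held guard with its leg tips at (560,178) and (602,153), above the bar. I'll check how it lines up with the bar.

```bash
python3 -c "
from g import *
for p in[(560,178),(602,153)]: print(ray('scene',155+(p[0]-400)*.275,110+p[1]*.275,.2257))
for p in[(497,133),(640,285)]: print('bar',ray('scene',155+(p[0]-400)*.275,110+p[1]*.275,.14))
"
```

```text
[ 0.53392242 -0.20815598]
[ 0.49360545 -0.20476203]
bar [ 0.5090397  -0.34137139]
bar [ 0.5212515  -0.13544245]
```

```bash
python3 -m pendant '{"slide":[[0,0,0.04],[0,0,0.07],[0,0,0.07],[0,0,0.06],[0,0,0.05],[0,0,0.05],[0,0,0.04],[0,0,0.02],[0,0,0],[0,0,0]],"dr":[[0,0,0],[0,0,0],[0,0,0],[0,0,0],[0,0,0],[0,0,0],[0,0,0],[0,0,0],[0,0,0],[0,0,0]],"claw":[0.3,0.3,0.3,0.3,0.3,0.3,0.3,0.3,0.3,0.3]}'
```

```text
clock: 8.3
position: [0.5146, -0.243, 0.127]
ee_rot: [2.232, 2.209, 0.001]
force: [0.0, 0.3, -2.1]
width: 0.478
gripper_force: 25.0
```

```bash
python3 -m pendant '{"slide":[[0,0,0.01],[0,0,0.01],[0,0,0.005],[0,0,0],[0,0,0]],"dr":[[0,0,0],[0,0,0],[0,0,0],[0,0,0],[0,0,0]],"claw":[0.3,0.3,0.3,0.3,0.3]}'
```

```text
clock: 8.8
position: [0.5145, -0.2428, 0.1192]
ee_rot: [2.232, 2.21, 0.001]
force: [-0.3, 0.1, 0.1]
width: 0.477
gripper_force: 25.0
```

```bash
python3 -m pendant '{"slide":[[0,0,0.004],[0,0,0.004],[0,0,0],[0,0,0]],"dr":[[0,0,0],[0,0,0],[0,0,0],[0,0,0]],"claw":[0.3,0.3,0.3,0.3]}'
```

```text
clock: 9.2
position: [0.5147, -0.2429, 0.1177]
ee_rot: [2.232, 2.209, 0.002]
force: [-3.9, 2.2, 10.8]
width: 0.476
gripper_force: 25.0
```

Contact, at about 11 N. I'll release gradually and then rise.

```bash
python3 -m pendant '{"slide":[[0,0,0],[0,0,0],[0,0,0],[0,0,0],[0,0,0],[0,0,0],[0,0,0],[0,0,0],[0,0,0],[0,0,0]],"dr":[[0,0,0],[0,0,0],[0,0,0],[0,0,0],[0,0,0],[0,0,0],[0,0,0],[0,0,0],[0,0,0],[0,0,0]],"claw":[0.5,0.55,0.6,0.7,0.8,0.9,1,1,1,1]}'
python3 -m pendant '{"slide":[[0,0,-0.02],[0,0,-0.04],[0,0,-0.06],[0,0,-0.08],[0,0,-0.08],[0,0,-0.08],[0,0,-0.08],[0,0,-0.04],[0,0,0],[0,0,0]],"dr":[[0,0,0],[0,0,0],[0,0,0],[0,0,0],[0,0,0],[0,0,0],[0,0,0],[0,0,0],[0,0,0],[0,0,0]],"claw":[1,1,1,1,1,1,1,1,1,1]}'
python3 -c "
from g import *
need(.5026,.2077,.25,-.01)"
```

```text
clock: 10.2
position: [0.5144, -0.2428, 0.1167]
ee_rot: [2.232, 2.21, 0.001]
force: [0.1, 0.2, 0.0]
width: 1.002
gripper_force: 0.0
clock: 11.2
position: [0.5141, -0.2425, 0.2603]
ee_rot: [-2.233, -2.21, -0.001]
force: [0.6, 0.1, -0.8]
width: 0.998
gripper_force: 0.0
t 11.2 pos [ 0.5141 -0.2425  0.2603] yang -0.0101 F [ 0.6  0.1 -0.8] w 91.8 gf 0.0
 slide units [ 1.5   -0.053  0.035]  dr units [ 0. -0. -0.]
 slide AFTER turn [ 1.5   -0.053  0.034]
```

```bash
python3 -m pendant '{"slide":[[0.05,0,0],[0.1,-0.005,0],[0.1,-0.005,0],[0.1,-0.005,0],[0.1,-0.005,0],[0.1,-0.005,0],[0.1,-0.005,0],[0.1,-0.005,0],[0.05,-0.005,0],[0,0,0]],"dr":[[0,0,0],[0,0,0],[0,0,0],[0,0,0],[0,0,0],[0,0,0],[0,0,0],[0,0,0],[0,0,0],[0,0,0]],"claw":[1,1,1,1,1,1,1,1,1,1]}'
python3 -c "
from g import *
import cv2
a,b=arm.get_image('scene'),arm.get_image('top')
f=lambda im,x,y,k:cv2.convertScaleAbs(cv2.resize(im[y:y+k,x:x+k,::-1],(300,300),interpolation=2),alpha=1.6)
cv2.imwrite('pics/k.png',np.vstack([np.hstack([f(b,305,150,110),f(a,155,110,110)]),np.hstack([f(b,170,180,60),f(a,275,225,60)])]))
need(.5026,.2077,.25,-.01)
print((proj('top',[.5026,.2077,.152])-[170,180])*5,(proj('scene',[.5026,.2077,.152])-[275,225])*5)"
```

```text
clock: 12.2
position: [0.5039, 0.0, 0.2593]
ee_rot: [-2.227, -2.214, 0.002]
force: [-0.3, -0.8, -0.3]
width: 1.001
gripper_force: 0.0
t 12.3 pos [ 0.5043 -0.0032  0.2599] yang -0.01 F [-0.7 -0.  -0.5] w 91.9 gf 0.0
 slide units [ 0.703 -0.013  0.033]  dr units [-0.01  0.01 -0.  ]
 slide AFTER turn [ 0.703 -0.013  0.033]
[170.46816986 158.37609492] [166.43488745 170.7065497 ]
```

View pics/k.png

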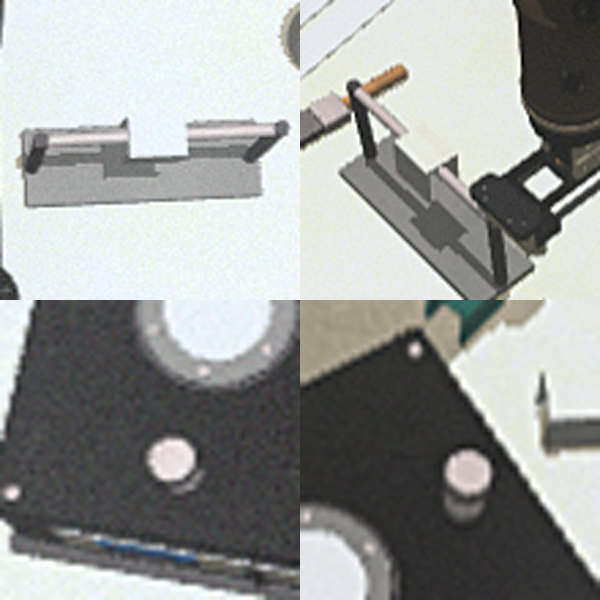

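The guard hangs astride the bar, about (160,140) in the upper-left view. The knob top is at crop (171,159) in the top view and (167,171) in the scene view, right where I computed it.

```bash
python3 -m pendant '{"slide":[[0.05,0,0],[0.1,0,0],[0.1,-0.005,0],[0.1,-0.005,0],[0.1,-0.003,0],[0.1,0,0],[0.1,0,0],[0.04,0,0],[0.013,0,0],[0,0,0]],"dr":[[0,0,0],[0,0,0],[0,0,0],[0,0,0],[0,0,0],[0,0,0],[0,0,0],[0,0,0],[0,0,0],[0,0,0]],"claw":[1,1,1,1,1,1,1,1,1,1]}'
python3 -c "
from g import *
need(.5026,.2077,.125,-.01)"
```

```text
clock: 13.3
position: [0.5034, 0.2068, 0.2606]
ee_rot: [2.234, 2.208, -0.0]
force: [-1.0, -0.1, -0.1]
width: 1.001
gripper_force: 0.0
t 13.3 pos [0.5034 0.2068 0.2606] yang -0.0117 F [-1.  -0.1 -0.1] w 92.1 gf 0.0
 slide units [ 0.003 -0.003  0.452]  dr units [ 0.    0.01 -0.01]
 slide AFTER turn [ 0.003 -0.003  0.452]
```

```bash
python3 -m pendant '{"slide":[[0.003,-0.003,0.05],[0,0,0.07],[0,0,0.08],[0,0,0.08],[0,0,0.07],[0,0,0.05],[0,0,0.03],[0,0,0.02],[0,0,0],[0,0,0]],"dr":[[0,0,0],[0,0,0],[0,0,0],[0,0,0],[0,0,0],[0,0,0],[0,0,0],[0,0,0],[0,0,0],[0,0,0]],"claw":[1,1,1,1,1,1,1,1,1,1]}'
python3 -m pendant '{"slide":[[0,0,0],[0,0,0],[0,0,0],[0,0,0],[0,0,0],[0,0,0],[0,0,0],[0,0,0],[0,0,0],[0,0,0]],"dr":[[0,0,0],[0,0,0],[0,0,0],[0,0,0],[0,0,0],[0,0,0],[0,0,0],[0,0,0],[0,0,0],[0,0,0]],"claw":[0.6,0.4,0.3,0.2,0.1,0.1,0.1,0.1,0.1,0.1]}' 50
python3 -c "
from g import *
need(.5026,.2077,.125,-.01)"
```

```text
clock: 14.3
position: [0.5027, 0.2089, 0.1264]
ee_rot: [2.233, 2.209, 0.002]
force: [0.6, 0.3, -0.9]
width: 0.999
gripper_force: 0.0
clock: 15.3
position: [0.503, 0.2092, 0.1259]
ee_rot: [2.232, 2.209, 0.003]
force: [4.5, 0.2, -2.5]
width: 0.27
gripper_force: 50.0
t 15.3 pos [0.503  0.2092 0.1259] yang -0.0105 F [ 4.5  0.2 -2.5] w 24.9 gf 50.0
 slide units [-0.005 -0.001  0.003]  dr units [ 0.02 -0.   -0.  ]
 slide AFTER turn [-0.005 -0.001  0.003]
```

```bash
python3 -m pendant '{"slide":[[0,0,-0.01],[0,0,-0.01],[0,0,-0.01],[0,0,-0.01],[0,0,-0.01],[0,0,0],[0,0,0]],"dr":[[0,0,0],[0,0,0],[0,0,0],[0,0,0],[0,0,0],[0,0,0],[0,0,0]],"claw":[0.1,0.1,0.1,0.1,0.1,0.1,0.1]}' 50
python3 -m pendant '{"slide":[[0,0,-0.007],[0,0,-0.007],[0,0,0],[0,0,0],[0,0,0]],"dr":[[0,0,0],[0,0,0],[0,0,0],[0,0,0],[0,0,0]],"claw":[0.1,0.1,0.1,0.1,0.1]}' 50
```

```text
clock: 16.0
position: [0.503, 0.2091, 0.1406]
ee_rot: [2.232, 2.209, 0.002]
force: [6.1, 1.1, -8.3]
width: 0.273
gripper_force: 50.0
clock: 16.5
position: [0.503, 0.2091, 0.1447]
ee_rot: [2.232, 2.209, 0.002]
force: [6.0, 0.3, -9.5]
width: 0.27
gripper_force: 50.0
```

Lifted 18.8 mm and the spring force is rising as expected. I'll go up to the stop in small steps.

```bash
python3 -m pendant '{"slide":[[0,0,-0.004],[0,0,-0.004],[0,0,0],[0,0,0]],"dr":[[0,0,0],[0,0,0],[0,0,0],[0,0,0]],"claw":[0.1,0.1,0.1,0.1]}' 60
```

```text
clock: 16.9
position: [0.5029, 0.2091, 0.146]
ee_rot: [2.232, 2.209, 0.001]
force: [10.4, 2.4, -21.2]
width: 0.266
gripper_force: 60.0
```

The force jumped to 21 N at a 20.1 mm rise, so it is on the hard stop. I'll hold and verify.

```bash
python3 -m pendant '{"slide":[[0,0,0],[0,0,0],[0,0,0],[0,0,0],[0,0,0],[0,0,0],[0,0,0],[0,0,0],[0,0,0],[0,0,0]],"dr":[[0,0,0],[0,0,0],[0,0,0],[0,0,0],[0,0,0],[0,0,0],[0,0,0],[0,0,0],[0,0,0],[0,0,0]],"claw":[0.1,0.1,0.1,0.1,0.1,0.1,0.1,0.1,0.1,0.1]}' 60
python3 -c "
from g import *
import cv2
a,b=arm.get_image('scene'),arm.get_image('top')
f=lambda im,x,y,k:cv2.convertScaleAbs(cv2.resize(im[y:y+k,x:x+k,::-1],(400,400),interpolation=2),alpha=1.6)
cv2.imwrite('pics/f.png',np.hstack([f(a,265,205,90),f(a,150,100,120)]))"
```

```text
clock: 17.9
position: [0.5029, 0.2091, 0.1461]
ee_rot: [2.232, 2.209, 0.001]
force: [10.3, 2.6, -21.2]
width: 0.27
gripper_force: 60.0
```

View pics/f.png

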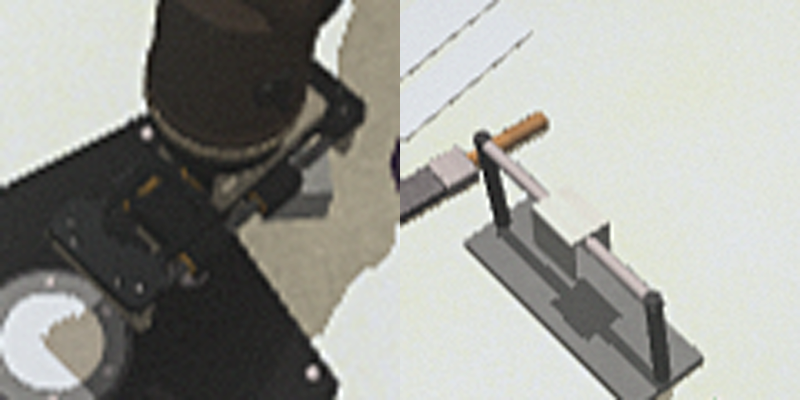

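The guard still hangs astride the bar at (575,230). The gripper is holding the knob, with steady force and position.

```bash
python3 -c "
from cell import arm
print(arm.sign_off())"
```

```text
the job is handed in; nothing more can be done
None
```

I handed the job in at about 18 s: the guard hangs astride the bar, and the gripper still holds the knob 20 mm up, against its stop. The sign-off returned no verdict.

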